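# Shut the cable box on the hall console and snap its cap home

## Task

Swing the cable box's propped-open cover down and press it until its catch clicks and holds it shut by itself. Then pick up the black snap cap and push it straight down onto the stud that stands in the cover's notch, past the click, and keep pressing firmly so that the rubber washer under it is squeezed: finish in that state, still pressing the cap down, without letting go. Leave the candle and the glass of pebbles where they are.

Things in the scene. Friction and masses are not known exactly. Their poses are not given: they have to be found in the camera images.
- cable_box: Grey painted open-topped box, 160 x 160 mm and 60 mm high, fixed to the console; origin at the centre of its underside, z up. Its -x side is the stud side (roughly towards the robot), the cover is hinged along its +x side. A white socket strip lies inside.
- stud_seat (a point): Point on the stud's vertical axis at the height of the uncompressed washer's top: 55 mm to the -x side of the box's centre and 72 mm above the console; axes as the box. The steel stud (13 mm in diameter, its last 10 mm tapered to 5 mm) stands up 30 mm above this point; four round spring tongues, centred 8 mm above this point, bulge out to 22 mm across and give way inwards.
- cover_hinge (a point): Middle of the cover's hinge line, 77 mm to the +x side of the box's centre and 60 mm above the console; the hinge line runs along this point's y axis.
- cover (a joint): Cover angle in rad: 0 is shut (level on the box), 0.5 to 0.8 at the start (propped open by a stiff sprung hinge). Two spring catches at the free edge click over in the last 0.08 rad (about 8 N to push down at 75 mm from the hinge); unless they have clicked, the hinge spring lifts the cover again.
- cover_press (a point): Point in the middle of the cover's top face, 75 mm from the hinge, where it can be pressed; moves with the cover. The cover reaches 165 mm from the hinge to the stud side, 160 mm wide, 6 mm thick, its top 6 mm above the hinge line when shut. A notch 34 mm wide runs 58 mm in from its free edge around the stud, so beyond 107 mm from the hinge there are only two prongs.
- cap: The snap cap: black plastic, 50 mm tall, standing open end down on the console; origin at the centre of its underside, z up. A round knob 34 mm in diameter, flat closed top, over a thin flange 46 mm in diameter and 4 mm high. Inside, an 18 mm opening through the 4 mm flange leads to a bore 24 mm in diameter, 37 mm deep. 35 to 70 g.
- washer: Springy rubber washer around the stud's foot, 26 mm across, 5 mm thick; origin at its underside's centre. It sinks under the cap 1 mm for each 3 N, up to 4 mm, then is solid. Going on, the cap meets the tongues with its underside about 11 mm above stud_seat, resists with 6 to 10 N, gives way, is drawn down, and has clicked on when its underside is level with stud_seat.
- glass: Bystander: clear glass tumbler with pebbles, 60 mm in diameter, 65 mm tall; origin at the centre of its underside.
- candle: Bystander: short cream pillar candle, 52 mm in diameter, 60 mm tall; origin at the centre of its underside.
There are look-alikes about, which are no part of the job. Of the things shaped like the cap, the black one is meant.

How it is judged:
By the outcome, as a careful person would: the job done as asked, in the order asked, and still so for the second after the job is handed in, while the arm keeps its last pose, push and grip.
It also fails if it takes over 58 s, if anything falls off the work surface, if the arm or the gripper's body presses on something with over 40 N, if the wrist force passes 120 N, or if a joint passes its speed limit or range.

## Robot

A 7-joint arm with a two-finger parallel gripper is mounted at the origin on the work surface. World frame = base frame: x ahead of the robot, y to its left, z up, the work surface at z = 0. Lengths are in mm, angles in rad, forces in N, time in s.
With the tool pointing down it reaches from about 425 to 950 mm from the base axis. Payload 4.7 kg.
Tool frame: the origin (TCP) lies at the very end of the fingers, on their centre line; the grasp point (between the pads) lies r.tcp_to_grasp behind it (r.tcp_to_grasp is the distance from the TCP to the grasp point, in mm); z points along the fingers, y is the line along which they close (so a half turn about z gives the same grasp; the last joint's range is limited). The gripper opens to 85 mm and grips with 20 to 120 N. Pads are 22 mm wide; open, the fingers measure 114 mm over their backs; the gripper's body (76 mm by 85 mm) begins 54 mm behind the grasp point. The pads swing forward as they close: fully open they stand 13 mm farther back than shut.
Start: joints at [-1.136, 0.469, -0.049, 1.532, 0.024, 1.141, -0.082], TCP at [301.926, 603.729, 231.335] pointing down, gripper open.
Joint ranges: [-2.59, 2.59], [-0.33, 1.99], [-1.39, 1.29], [0.1, 2.45], [-1.04, 4.18], [0.21, 1.99], [-2.66, 2.66]. Speed limits (rad/s): [2.57, 2.57, 3.14, 3.14, 3.14, 3.14, 3.14].

## Interface

Orientations are given as a rotation vector (axis times angle).
In Python, from station import r gives the robot as it stands.
- The arm moves only by the tool apply_moves, never from a script. Its argument "targets" is a list of rows, each a list of 7 numbers: the gripper's target within -1 to 1 (shut at 1, half-way at 0, fully open at -1), then the shift along the tool's x, y, z scaled (see below), then the turn, a rotation vector about the tool's x, y, z scaled (see below). In form: [[grip, x, y, z, ax, ay, az], ...]. A call has 1 to 8 rows; each row is the pose to reach, as a shift and turn from the pose commanded when the call began, along the tool's axes at that moment, turning the shorter way round; what a row does not reach only later rows make up. The controller multiplies each number of a shift by 0.8 m and each number of a turn by 180 degrees. A row lasts 1/10 s, in which the tool goes at most 50 mm and 8.59 degrees, less where a joint would pass 70% of its speed; a pose out of reach is approached as far as the arm can. A call with a number of a shift or a turn outside -1 to 1 is refused whole. A call with a gripper value outside its range is refused whole. The fingers move at their own pace and stop on an object; the grip force is fixed at half the most. Time passes only in rows, so rows that repeat a pose let the fingers close. It gives the time, the measured TCP pose, the force, the opening and the grip force at its end, in the units of the state.
- r.get_obs(): the state, without advancing time (a new reading comes with each control period).
- r.camera(name): name is "scene" or "side" or "wrist"; returns a dict with "frame" (480x640x3 uint8, red, green, blue), "fx", "fy", "cx", "cy" (pixels), "D" ([k1, k2, p1, p2, k3] as OpenCV has them; the pictures are not rectified), "origin" and "orientation" of the camera in the world; the wrist camera has in their place "hand_eye" (4x4, takes a point from camera to tool coordinates, whose origin is the TCP and whose axes are the flange's). Camera axes: x right, y down, z forward; pixel columns grow to the right and rows downward; lengths in mm; the calibration is good to about 2 mm. A picture is of the moment at which its call begins: read the wrist's pose just before it. There is no depth.
- r.finish_job(): hands the job in; it is judged then, once.
Trained networks look in a picture, given as the dict that the camera call returned (one of the last four; its "shot" number tells which), for a name from the list of things; names that differ only in an ending like _2 or _b are one class to them, and where a whole thing is asked for, a point or a joint stands for the part that bears it (a point fixed in the world has none). Each returns a list of dicts, best first, with "score" (0 to 1); they miss things now and then, are a little off and sometimes report something else, mostly with a low value. They report only what shows in the picture. A call takes as long as a camera call. They do not tell look-alikes from the thing itself.
- r.regions_of(picture, thing): "region" (480x640 bool, what is visible of it) and "box" ([left, top, width, height] in pixels, round what is visible of it).
- r.mark_of(picture, thing): "point" ([column, row] in pixels: a listed point, or the origin of a listed thing).
The state is a dict: "t": time; "qpos": joint angles; "qd": joint speeds; "tau": joint torques, N m; "ee_pos": TCP position; "orientation": TCP orientation; "contact_force": force on the tool from outside, world axes, zero at the start; "torque": the same for the moment, N m; "gripper_width": finger opening in mm; "gripper_force": force on a finger pad.
Only numpy, scipy, OpenCV 4.12 (cv2) and the standard library are available. Lean on these libraries where they do the work, as an engineer would, in place of code of your own. Each camera call takes 0.05 s, during which the arm holds its last target. There are 200 camera calls.

## Working session

There is one attempt and no reset: what is moved stays moved. The work goes in short steps, Python scripts to look and compute and a tool call to move; the robot and the scene stay as the last step left them, time stands still between calls to the robot, and variables do not carry over. Pictures are saved under pics/ and viewed, at most 10 in all, crops included, and the job is handed in when it is done.

Besides the shell and the picture viewer there is one more tool, called in YAML: its name, and indented under it one key for each argument. apply_moves: Moves the arm, as the interface text tells. Its arguments: {"type":"object","properties":{"targets":{"type":"array","items":{"type":"array","items":{"type":"number"}}}},"required":["targets"]}

```bash
mkdir -p pics; ls
cat > h.py <<'E'
import numpy as np, cv2
from scipy.spatial.transform import Rotation as R
from station import r
def K(c): return np.array([[c['fx'],0,c['cx']],[0,c['fy'],c['cy']],[0,0,1.]])
def pose(c,obs=None):
    if 'hand_eye' in c:
        T=np.eye(4);T[:3,:3]=R.from_rotvec(obs['orientation']).as_matrix();T[:3,3]=obs['ee_pos']
        T=T@np.array(c['hand_eye']);return T[:3,:3],T[:3,3]
    o=np.array(c['orientation'],float)
    return (o if o.shape==(3,3) else R.from_rotvec(o).as_matrix()),np.array(c['origin'],float)
def ray(c,px,obs=None):
    u=cv2.undistortPoints(np.array([[px]],float),K(c),np.array(c['D'],float))[0,0]
    Rm,o=pose(c,obs);return o,Rm@np.array([u[0],u[1],1.])
def onz(c,px,z,obs=None):
    o,d=ray(c,px,obs);return o+d*(z-o[2])/d[2]
def proj(c,P,obs=None):
    Rm,o=pose(c,obs);q=(np.atleast_2d(P)-o)@Rm
    return cv2.projectPoints(q.reshape(-1,1,3),np.zeros(3),np.zeros(3),K(c),np.array(c['D'],float))[0][:,0]
def save(c,n): cv2.imwrite(f'pics/{n}.png',c['frame'][:,:,::-1])
E
python3 - <<'E'
from h import *
o=r.get_obs();print({k:np.round(v,3) for k,v in o.items()},r.tcp_to_grasp)
for n in('scene','side'):
    c=r.camera(n);save(c,n+'0');print(n,c['origin'],c['orientation'],c['fx'])
    for t in('cable_box','stud_seat','cover_hinge','cover_press','cap','washer','glass','candle'):
        for m in r.mark_of(c,t)[:4]:
            p=m['point'];print(t,np.round(p,1),round(m['score'],2),np.round(onz(c,p,{'stud_seat':72,'cover_hinge':60,'washer':67}.get(t,0)),0))
E
```

```text
pics
{'t': np.float64(0.0), 'qpos': array([-1.136,  0.469, -0.049,  1.534,  0.024,  1.141, -0.082]), 'qd': array([-0.001, -0.001,  0.   , -0.001, -0.   , -0.   , -0.002]), 'tau': array([-0.0000e+00, -5.1030e+01, -4.7000e-02, -2.3771e+01,  1.1000e-02,
        7.0000e-03, -0.0000e+00]), 'ee_pos': array([301.665, 603.169, 230.233]), 'orientation': array([-7.220e-01, -3.057e+00,  3.000e-03]), 'contact_force': array([ 0.224, -0.324,  0.138]), 'torque': array([ 0.021, -0.04 ,  0.038]), 'gripper_force': np.float64(0.0), 'gripper_width': np.float64(85.416)} 18.700000000000003
scene [1097.90629734   41.75920758  631.49558402] [-1.60487216 -1.93181152  0.78642368] 459.408891885417
cable_box [415.8 283.8] 0.96 [553. 121.   0.]
cable_box [231.3 299. ] 0.25 [ 647. -190.    0.]
stud_seat [417.5 233.7] 0.66 [500. 110.  72.]
cover_hinge [438.7 298.6] 0.84 [628. 150.  60.]
cover_press [431.8 252.4] 0.71 [469. 148.   0.]
cap [169.8 261.2] 0.97 [ 585. -328.    0.]
cap [207.4 201.7] 0.89 [ 412. -320.    0.]
cap [196.1 225. ] 0.68 [ 484. -317.    0.]
washer [274.7 248.2] 0.63 [ 578. -127.   67.]
glass [229.4 298.1] 0.98 [ 646. -193.    0.]
glass [416.9 234.9] 0.65 [427. 118.   0.]
glass [418.6 288. ] 0.6 [562. 126.   0.]
candle [272.1 245.8] 0.78 [ 511. -154.    0.]
side [493.39933616 461.18553157 598.97845665] [-0.1449949   2.87980311 -1.16920518] 467.90038293073593
cable_box [306.9 360.8] 0.87 [550. 126.   0.]
stud_seat [339.3 328.3] 0.72 [507. 114.  72.]
cover_hinge [243.9 345.4] 0.87 [630. 146.  60.]
cover_press [284.2 317.2] 0.85 [595.  56.   0.]
cap [405.8 174.3] 0.86 [ 401. -321.    0.]
cap [361.6 170.9] 0.65 [ 493. -322.    0.]
glass [274.9 207.1] 0.8 [ 653. -192.    0.]
candle [347.7 228.9] 0.86 [ 510. -147.    0.]
```

View pics/scene0.png

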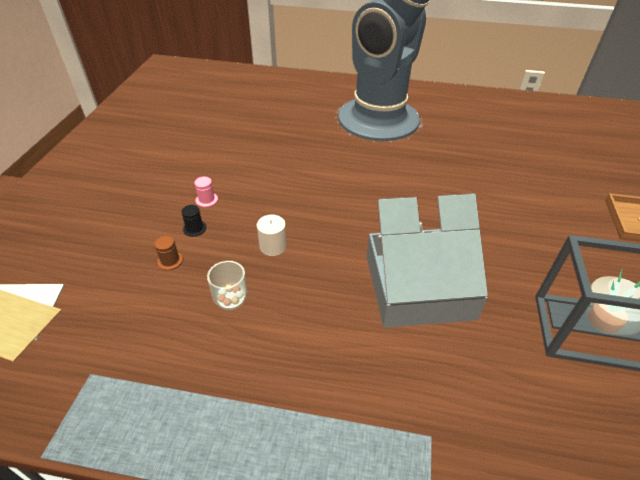

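View pics/side0.png

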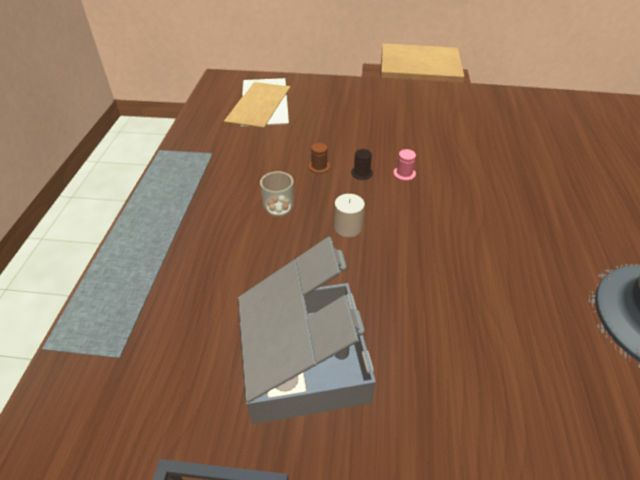

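The black cap is the middle of the three: about (193,220) in scene and (362,165) in side. The box is at about (425,270) in scene, with its cover tilted up and the notch towards the robot. Next I fit the box pose.

```bash
cat >> h.py <<'E'
from scipy.optimize import least_squares
def boxpts(p):
    x,y,w=p[:3];c,s=np.cos(w),np.sin(w);f=lambda a,b,z:[x+a*c-b*s,y+a*s+b*c,z]
    d={'cable_box':f(0,0,0),'stud_seat':f(-55,0,72),'cover_hinge':f(77,0,60)}
    if len(p)>3:
        t=p[3];d['cover_press']=f(77-75*np.cos(t)+6*np.sin(t),0,60+75*np.sin(t)+6*np.cos(t))
    return d
def plan(xyz,yaw=None,obs=None,pos=None):
    "numbers for a move of the TCP to xyz, tool down, tool-y line at world angle yaw (deg)"
    obs=obs or r.get_obs();M=R.from_rotvec(obs['orientation']);p=obs['ee_pos'] if pos is None else pos
    sh=M.inv().apply(np.array(xyz)-p)/800
    if yaw is None: tr=np.zeros(3)
    else:
        best=[]
        for k in(0,180):
            a=np.radians(yaw+k);y=np.array([np.cos(a),np.sin(a),0]);z=np.array([0,0,-1.]);x=np.cross(y,z)
            best.append((M.inv()*R.from_matrix(np.c_[x,y,z])).as_rotvec()/np.pi)
        best.sort(key=np.linalg.norm);tr=best
    ty=M.apply([0,1,0]);print('tool y at',np.degrees(np.arctan2(ty[1],ty[0])).round(1),'shift',sh.round(4),'turn',np.round(tr,4))
E
python3 - <<'E'
from h import *
obs=[]
caps={'scene':None,'side':None}
cs={}
for n in('scene','side'):
    c=r.camera(n);cs[n]=c
    for t in('cable_box','stud_seat','cover_hinge','cover_press'):
        m=r.mark_of(c,t)
        if m: obs.append((c,t,m[0]['point']))
    caps[n]=[m['point'] for m in r.mark_of(c,'cap')]
    for g in r.regions_of(c,'cap'): print(n,g['box'],round(g['score'],2),c['frame'][g['region']].mean(0).round())
f=lambda p:np.concatenate([proj(c,boxpts(p)[t])[0]-px for c,t,px in obs])
s=least_squares(f,[551,124,.28,.65],loss='soft_l1',x_scale=[10,10,.1,.1]);print(s.x.round(3),f(s.x).round(1))
for k,v in boxpts(s.x).items(): print(k,np.round(v,1))
for n in cs:
    for p in caps[n]: print(n,np.round(p),onz(cs[n],p,0).round(1))
plan([500,112,250],105);plan([487,-320,200],90)
E
```

```text
scene [180.9, 201.6, 25.6, 35.6] 0.74 [48. 41. 38.]
scene [156.5, 235.2, 23.7, 37.4] 0.68 [141.  82.  45.]
scene [195.4, 175.4, 23.2, 29.7] 0.59 [222. 147. 159.]
scene [256.9, 215.8, 30.2, 40.5] 0.52 [210. 197. 180.]
side [307.7, 140.8, 25.6, 35.8] 0.87 [115.  70.  42.]
side [396.2, 151.6, 16.5, 26.7] 0.79 [197. 117. 126.]
side [351.4, 146.6, 21.4, 34.7] 0.56 [61. 45. 37.]
[5.57017e+02 1.26546e+02 2.58000e-01 6.43000e-01] [ 3.8  1.2  0.5 -1.2 -0.2  2.  -0.8 -0.3 -0.5 -0.8  0.9 -0.7  0.8  0.3
 -0.4  0.4]
cable_box [557.  126.5   0. ]
stud_seat [503.8 112.5  72. ]
cover_hinge [631.5 146.2  60. ]
cover_press [576.9 131.8 109.8]
scene [207. 200.] [ 405.2 -322.4    0. ]
scene [171. 261.] [ 584.1 -325.9    0. ]
scene [195. 228.] [ 493.5 -315.9    0. ]
side [361. 168.] [ 495.4 -332.2    0. ]
side [319. 166.] [ 582.6 -328.7    0. ]
side [408. 172.] [ 397.5 -327.3    0. ]
tool y at 63.4 shift [-0.4964 -0.439  -0.0234] turn [[ 0.     -0.     -0.2309]
 [-0.     -0.      0.7691]]
tool y at 63.4 shift [-0.7234 -0.9293  0.0391] turn [[ 0.     -0.     -0.1476]
 [-0.     -0.      0.8524]]
```

```bash
python3 -c "
from h import *
plan([564,128,230],105,pos=np.array([301.9,603.7,231.3]))"
```

```text
tool y at 63.4 shift [-0.559  -0.3853  0.0016] turn [[ 0.     -0.     -0.2309]
 [-0.     -0.      0.7691]]
```

apply_moves:
  targets:
    - [1, -0.559, -0.385, 0, 0, 0, -0.231]
    - [1, -0.559, -0.385, 0, 0, 0, -0.231]
    - [1, -0.559, -0.385, 0, 0, 0, -0.231]
    - [1, -0.559, -0.385, 0, 0, 0, -0.231]
    - [1, -0.559, -0.385, 0, 0, 0, -0.231]
    - [1, -0.559, -0.385, 0, 0, 0, -0.231]
    - [1, -0.559, -0.385, 0, 0, 0, -0.231]
    - [1, -0.559, -0.385, 0, 0, 0, -0.231]

```text
t: 2.4
ee_pos: [495.5, 252.3, 231.7]
orientation: [-0.41, 3.114, 0.001]
contact_force: [-0.3, 0.7, 0.6]
gripper_width: -0.4
gripper_force: 0.0
```

```bash
python3 -c "
from h import *
print(r.get_obs()['ee_pos'])
plan([564,128,230],105)"
```

```text
[495.45175372 252.32972152 231.67467367]
tool y at 105.0 shift [-0.0425 -0.1723  0.0021] turn [[ 1.e-04  3.e-04  0.e+00]
 [-4.e-04  2.e-04 -1.e+00]]
```

apply_moves:
  targets:
    - [1, -0.043, -0.172, 0, 0, 0, 0]
    - [1, -0.043, -0.172, 0, 0, 0, 0]
    - [1, -0.043, -0.172, 0, 0, 0, 0]
    - [1, -0.043, -0.172, 0.06, 0, 0, 0]
    - [1, -0.043, -0.172, 0.06, 0, 0, 0]

```text
t: 2.9
ee_pos: [560.3, 127.6, 178.5]
orientation: [0.404, -3.105, 0.003]
contact_force: [-1.4, 0.2, -0.4]
gripper_width: -0.1
gripper_force: 0.0
```

Run:
```python
from h import *
o=r.get_obs();print(o['ee_pos'],o['orientation'])
c=r.camera('wrist');save(c,'w1');print(np.round(c['hand_eye'],2))
for t in('cable_box','stud_seat','cover_hinge','cover_press'):
    for m in r.mark_of(c,t)[:2]: print(t,np.round(m['point'],1),round(m['score'],2), proj(c,boxpts([557,126.5,.258,.643])[t],o).round(1))
```

```text
[560.30313772 127.55333718 178.4993491 ] [ 4.03887492e-01 -3.10493397e+00  2.78167948e-03]
[[   0.     -0.96   -0.29   74.07]
 [   1.      0.     -0.      0.42]
 [   0.     -0.29    0.96 -142.18]
 [   0.      0.      0.      1.  ]]
cable_box [318.5 210.4] 0.84 [[320.8 210.9]]
stud_seat [314.9 151.9] 0.93 [[320.6 149.7]]
cover_press [318.9 284.5] 0.55 [[320.4 284. ]]
```

View pics/w1.png

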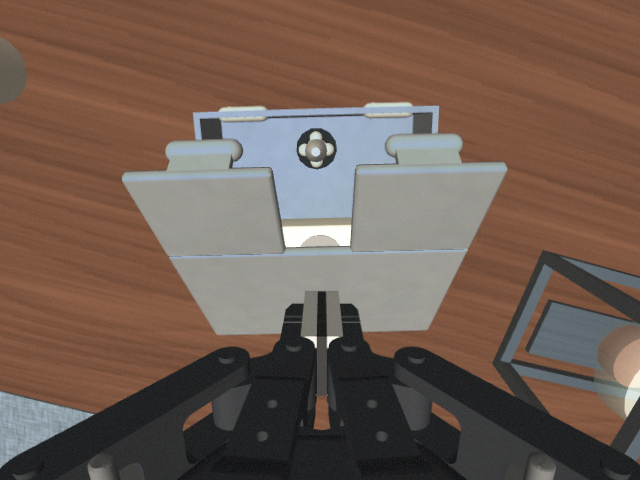

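Wrist view: the shut fingertips are at (322,295) over the solid part of the cover, and the stud is at (316,150) in the notch. Now I push the cover down.

apply_moves:
  targets:
    - [1, 0, 0, 0.04, 0, 0, 0]
    - [1, 0, 0, 0.065, 0, 0, 0]
    - [1, 0, 0, 0.08, 0, 0, 0]
    - [1, 0, 0, 0.095, 0, 0, 0]
    - [1, 0, 0, 0.11, 0, 0, 0]
    - [1, 0, 0, 0.12, 0, 0, 0]
    - [1, 0, 0, 0.13, 0, 0, 0]
    - [1, 0, 0, 0.13, 0, 0, 0]

```text
t: 3.95
ee_pos: [563.2, 130.2, 78.3]
orientation: [0.41, -3.114, 0.0]
contact_force: [0.8, 1.1, 0.6]
gripper_width: 0.0
gripper_force: 0.1
```

apply_moves:
  targets:
    - [1, 0, 0, 0.004, 0, 0, 0]
    - [1, 0, 0, 0.008, 0, 0, 0]
    - [1, 0, 0, 0.012, 0, 0, 0]
    - [1, 0, 0, 0.014, 0, 0, 0]
    - [1, 0, 0, 0.016, 0, 0, 0]
    - [1, 0, 0, 0.016, 0, 0, 0]

```text
t: 4.55
ee_pos: [563.2, 130.2, 66.3]
orientation: [0.41, -3.114, 0.0]
contact_force: [-0.1, 0.6, 1.1]
gripper_width: -0.2
gripper_force: 0.3
```

apply_moves:
  targets:
    - [1, 0, 0, 0.003, 0, 0, 0]
    - [1, 0, 0, 0.006, 0, 0, 0]
    - [1, 0, 0, 0.008, 0, 0, 0]
    - [1, 0, 0, 0.008, 0, 0, 0]

```text
t: 4.95
ee_pos: [563.4, 130.2, 62.7]
orientation: [0.41, -3.114, -0.0]
contact_force: [-9.1, -1.9, 21.9]
gripper_width: -0.0
gripper_force: 11.4
```

Run:
```python
from h import *
c=r.camera('side');cv2.imwrite('pics/s1.png',cv2.resize(c['frame'][200:440,150:450,::-1],None,fx=2,fy=2))
```

```text
(no output)
```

View pics/s1.png

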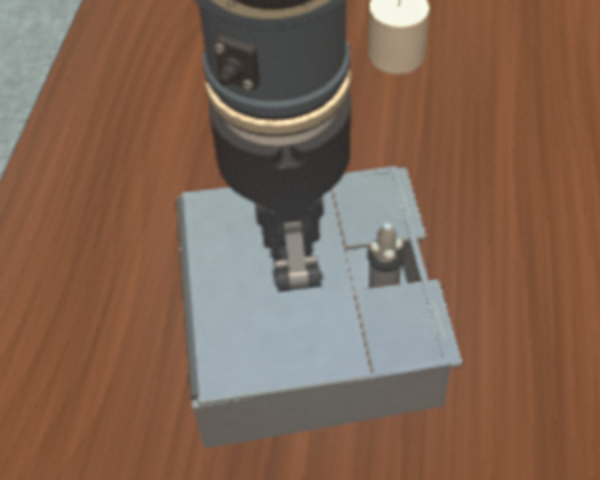

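The cover lies level on the box, under a 22 N press. I raise the tool and check that it stays shut.

apply_moves:
  targets:
    - [1, 0, 0, -0.06, 0, 0, 0]
    - [-1, 0, 0, -0.12, 0, 0, 0]
    - [-1, 0, 0, -0.18, 0, 0, 0]
    - [-1, 0, 0, -0.18, 0, 0, 0]

```text
t: 5.4
ee_pos: [568.4, 131.6, 211.4]
orientation: [-0.408, 3.099, 0.004]
contact_force: [0.6, 0.5, -0.2]
gripper_width: 43.3
gripper_force: 0.0
```

Run:
```python
from h import *
O=r.get_obs();print(O['t'],O['ee_pos'])
obs=[];F=('cable_box','stud_seat','cover_hinge','cover_press','washer')
def bp(p):
    d=boxpts(p);d['washer']=np.array(d['stud_seat'])-[0,0,5];return d
for n in('wrist','scene','side'):
    o=r.get_obs();c=r.camera(n)
    if n=='wrist':save(c,'w2')
    for t in F:
        m=r.mark_of(c,t)
        if m and m[0]['score']>.5: obs.append((c,t,m[0]['point'],o,n))
f=lambda p:np.concatenate([proj(c,bp(p)[t],o)[0]-px for c,t,px,o,n in obs])
s=least_squares(f,[557,126,.258,.0],loss='soft_l1',x_scale=[10,10,.1,.1]);print(s.x.round(3))
e=f(s.x).reshape(-1,2)
for (c,t,px,o,n),q in zip(obs,e): print(n,t,np.round(px,1),q.round(1),onz(c,px,{'stud_seat':72,'washer':67}.get(t,0),o).round(1) if t in('stud_seat','washer') else '')
for k,v in boxpts(s.x).items(): print(k,np.round(v,1))
plan([494,-322,180],90)
```

```text
5.4 [568.36003215 131.5539467  211.44936114]
[5.56479e+02 1.25490e+02 2.93000e-01 2.20000e-02]
wrist cable_box [315.6 185.8] [2.2 1.6] 
wrist stud_seat [312.7 130.4] [ 1.6 -2.4] [505.7 109.   72. ]
wrist cover_hinge [319.7 292.9] [ 0.6 -1.1] 
wrist cover_press [320.3 206.2] [-3.2 -0. ] 
wrist washer [313.8 126.1] [0.6 1.7] [502.8 108.9  67. ]
scene cable_box [418.9 286.8] [-0.4 -1.1] 
scene stud_seat [416.8 235.7] [ 0.2 -0.6] [505.5 109.4  72. ]
scene cover_hinge [439. 300.] [-1.5 -0.5] 
scene cover_press [425.1 259.2] [0.3 1.7] 
side cable_box [304.2 361.8] [-1.4 -1.8] 
side stud_seat [341.  328.5] [ 0.9 -2.9] [504.7 114.4  72. ]
side cover_hinge [245.3 345.1] [-1.7  1.5] 
side cover_press [298.5 336.3] [ 1.1 -2. ] 
side washer [344.8 330.1] [-3.  -2.5] [499.5 113.1  67. ]
cable_box [556.5 125.5   0. ]
stud_seat [503.8 109.6  72. ]
cover_hinge [630.2 147.7  60. ]
cover_press [558.5 126.1  67.7]
tool y at 105.0 shift [ 0.2303 -0.5235  0.0301] turn [[ 0.      0.      0.0834]
 [-0.      0.     -0.9166]]
```

View pics/w2.png

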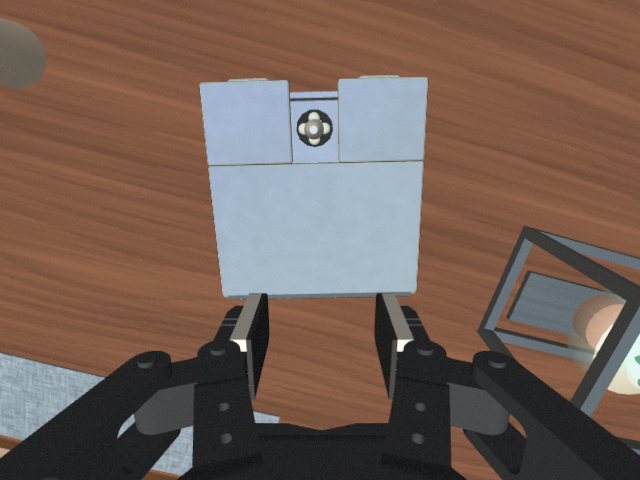

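The cover is level and holds on its own, with the stud at (315,128). Next, the cap.

apply_moves:
  targets:
    - [-1, 0.23, -0.523, 0.02, 0, 0, 0.083]
    - [-1, 0.23, -0.523, 0.02, 0, 0, 0.083]
    - [-1, 0.23, -0.523, 0.02, 0, 0, 0.083]
    - [-1, 0.23, -0.523, 0.02, 0, 0, 0.083]
    - [-1, 0.23, -0.523, 0.02, 0, 0, 0.083]
    - [-1, 0.23, -0.523, 0.02, 0, 0, 0.083]
    - [-1, 0.23, -0.523, 0.02, 0, 0, 0.083]
    - [-1, 0.23, -0.523, 0.02, 0, 0, 0.083]

```text
t: 7.1
ee_pos: [502.4, -266.8, 190.3]
orientation: [-0.002, 3.141, -0.0]
contact_force: [0.8, -0.5, -0.6]
gripper_width: 85.4
gripper_force: 0.0
```

```bash
python3 -c "
from h import *
print(r.get_obs()['ee_pos']);plan([494,-322,190],90)"
```

```text
[ 502.37983438 -266.75937934  190.3461716 ]
tool y at 90.1 shift [ 0.0106 -0.069   0.0004] turn [[-0.000e+00  3.000e-04  4.000e-04]
 [-4.000e-04 -0.000e+00 -9.996e-01]]
```

apply_moves:
  targets:
    - [-1, 0.01, -0.069, 0, 0, 0, 0]
    - [-1, 0.01, -0.069, 0, 0, 0, 0]
    - [-1, 0.01, -0.069, 0, 0, 0, 0]
    - [-1, 0.01, -0.069, 0, 0, 0, 0]

```text
t: 7.5
ee_pos: [495.4, -318.5, 189.9]
orientation: [-0.004, 3.142, 0.002]
contact_force: [0.4, -0.9, -0.5]
gripper_width: 85.3
gripper_force: 0.0
```

Run:
```python
from h import *
o=r.get_obs();c=r.camera('wrist');save(c,'w3');print(o['ee_pos'])
for m in r.mark_of(c,'cap'): print('mark',np.round(m['point'],1),round(m['score'],2),onz(c,m['point'],0,o).round(1))
for g in r.regions_of(c,'cap'): print('reg',g['box'],round(g['score'],2),c['frame'][g['region']].mean(0).round())
# dark blob
f=c['frame'].max(2)<70;f[300:]=0
n,l,st,ce=cv2.connectedComponentsWithStats(f.astype(np.uint8))
for i in range(1,n):
    if st[i,4]>300: print(st[i],ce[i].round(1))
```

```text
[ 495.3935057  -318.53915988  189.88925965]
mark [320.5 208.7] 0.76 [ 494.3 -318.6    0. ]
mark [318.3 103.7] 0.75 [ 406.6 -320.6    0. ]
mark [306.7 301.4] 0.74 [ 584.  -331.5    0. ]
reg [288.2, 74.2, 54.7, 57.3] 0.94 [255. 241. 248.]
reg [282.8, 282.1, 49.7, 66.0] 0.65 [169. 105.  67.]
reg [300.9, 185.3, 48.1, 60.4] 0.6 [58. 57. 57.]
[ 298  184   52   59 1924] [325.8 214.6]
```

View pics/w3.png

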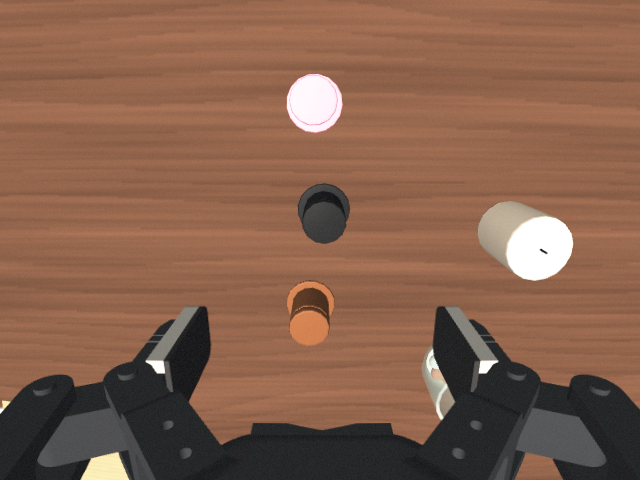

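Run:
```python
from h import *
o=r.get_obs();c=r.camera('wrist')
a=onz(c,(324,209.5),3,o);b=onz(c,(324.5,222.5),50,o);print(a,b)
for q in [(-23,0),(23,0),(0,-23),(0,23)]: print(proj(c,[495.5+q[0],-316+q[1],4],o).round(1), proj(c,[495.5+q[0]*17/23,-316+q[1]*17/23,50],o).round(1))
plan([495.5,-316,14],90)
```

```text
[ 494.68218536 -315.00249959    3.        ] [ 494.26481336 -314.97839155   50.        ]
[[323.  184.3]] [[323.3 202. ]]
[[322.7 236. ]] [[323.  245.5]]
[[296.4 210.6]] [[300.7 224. ]]
[[349.3 210.8]] [[345.6 224.2]]
tool y at 90.2 shift [2.000e-04 2.700e-03 2.201e-01] turn [[ 2.000e-04  1.000e-04  1.300e-03]
 [-1.000e-04  4.000e-04 -9.987e-01]]
```

The black cap's flange centre is at about (324,210), that is world (494.5, -315). The pink look-alike is above it and the brown one below. Now I descend and grip.

apply_moves:
  targets:
    - [-1, 0.001, 0.004, 0.06, 0, 0, 0]
    - [-1, 0.001, 0.004, 0.12, 0, 0, 0]
    - [-1, 0.001, 0.004, 0.17, 0, 0, 0]
    - [-1, 0.001, 0.004, 0.2, 0, 0, 0]
    - [-1, 0.001, 0.004, 0.22, 0, 0, 0]
    - [-1, 0.001, 0.004, 0.22, 0, 0, 0]
    - [1, 0.001, 0.004, 0.22, 0, 0, 0]
    - [1, 0.001, 0.004, 0.22, 0, 0, 0]

```text
t: 8.5
ee_pos: [495.1, -317.0, 15.4]
orientation: [-0.003, 3.139, -0.002]
contact_force: [0.0, -0.4, 1.1]
gripper_width: 59.3
gripper_force: 0.0
```

apply_moves:
  targets:
    - [1, 0, 0, 0, 0, 0, 0]
    - [1, 0, 0, 0, 0, 0, 0]
    - [1, 0, 0, 0, 0, 0, 0]
    - [1, 0, 0, 0, 0, 0, 0]
    - [1, 0, 0, 0, 0, 0, 0]

```text
t: 9.0
ee_pos: [494.9, -317.3, 15.5]
orientation: [-0.002, 3.139, -0.001]
contact_force: [0.4, 0.2, 7.2]
gripper_width: 33.2
gripper_force: 59.5
```

apply_moves:
  targets:
    - [1, 0, 0, -0.05, 0, 0, 0]
    - [1, 0, 0, -0.11, 0, 0, 0]
    - [1, 0, 0, -0.17, 0, 0, 0]
    - [1, -0.01, 0.05, -0.21, 0, 0, 0]
    - [1, -0.02, 0.11, -0.23, 0, 0, 0]
    - [1, -0.03, 0.17, -0.25, 0, 0, 0]
    - [1, -0.04, 0.23, -0.26, 0, 0, 0]
    - [1, -0.05, 0.29, -0.26, 0, 0, 0]

```text
t: 9.8
ee_pos: [534.1, -85.3, 224.0]
orientation: [-0.001, 3.138, -0.0]
contact_force: [1.7, 0.4, -1.1]
gripper_width: 33.2
gripper_force: 59.9
```

```bash
python3 -c "
from h import *
o=r.get_obs();print(o['gripper_width'],o['ee_pos'],o['contact_force']);plan([545,110,225],90)"
```

```text
33.24969073596007 [534.12670259 -85.33122414 224.00159771] [ 1.66824521  0.38852402 -1.07820918]
tool y at 90.0 shift [-0.0137  0.2442 -0.0012] turn [[-1.000e-04  1.200e-03  1.000e-04]
 [-1.900e-03 -1.000e-04 -9.999e-01]]
```

apply_moves:
  targets:
    - [1, -0.013, 0.244, 0, 0, 0, 0]
    - [1, -0.013, 0.244, 0, 0, 0, 0]
    - [1, -0.013, 0.244, 0, 0, 0, 0]
    - [1, -0.013, 0.244, 0, 0, 0, 0]
    - [1, -0.013, 0.244, 0, 0, 0, 0]
    - [1, -0.013, 0.244, 0, 0, 0, 0]
    - [1, -0.013, 0.244, 0, 0, 0, 0]

```text
t: 10.5
ee_pos: [543.5, 106.6, 222.0]
orientation: [-0.002, -3.141, 0.001]
contact_force: [0.3, -1.1, -0.6]
gripper_width: 32.7
gripper_force: 59.9
```

Run:
```python
from h import *
o=r.get_obs();c=r.camera('wrist');print(o['ee_pos'])
for t,z in(('stud_seat',72),('washer',67),('cap',0)):
    for m in r.mark_of(c,t)[:2]: print(t,np.round(m['point'],1),round(m['score'],2),onz(c,m['point'],z,o).round(1))
print(proj(c,[[504,109.5,72],[504,109.5,102]],o))
u,v=proj(c,[504,109.5,90],o)[0];u,v=int(u),int(v);print(u-60,v-60)
a=c['frame'][v-60:v+60,u-60:u+60,::-1]
b=c['frame'][::1,:,::-1][100:400,170:470]
cv2.imwrite('pics/w4.png',np.hstack([cv2.resize(a,(480,480),interpolation=cv2.INTER_CUBIC),cv2.resize(b,(300,480))[:, :300]]))
save(c,'w4full')
```

```text
[543.53460917 106.59284705 222.01262015]
stud_seat [323.9 170. ] 0.95 [503.9 108.9  72. ]
washer [325.4 169. ] 0.78 [503.7 110.   67. ]
[[324.74082442 170.18028013]
 [325.06714117 175.46093335]]
264 113
```

View pics/w4.png

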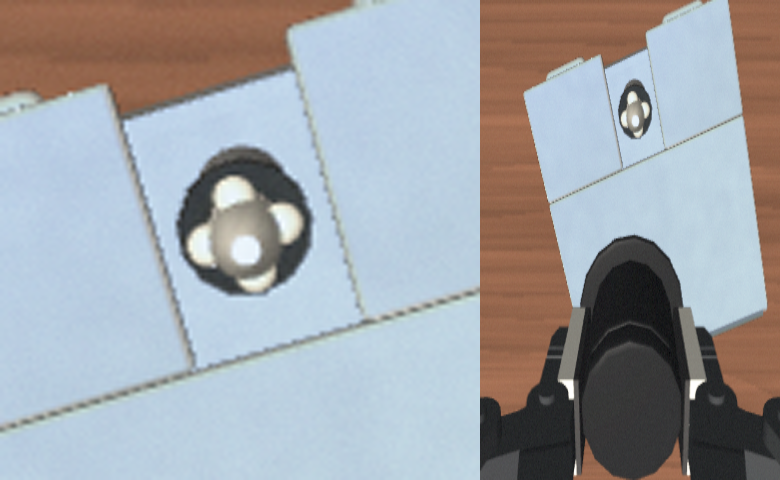

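Run:
```python
from h import *
o=r.get_obs();c=r.camera('wrist')
M=R.from_rotvec(o['orientation']);print(o['ee_pos'])
a=np.linspace(0,2*np.pi,73)
for dx in(-2,0,2):
    for dz in(13.5,15.5):
        e=lambda rad,z:proj(c,o['ee_pos']+M.apply(np.c_[dx+rad*np.cos(a),rad*np.sin(a),0*a+z]),o)
        fl=e(23,dz-4);tp=e(17,dz-50)
        print(dx,dz,'flange top row',fl[:,1].min().round(1),'cols',fl[:,0].min().round(1),fl[:,0].max().round(1),'top rows',tp[:,1].min().round(1),tp[:,1].max().round(1),'cols',tp[:,0].min().round(1),tp[:,0].max().round(1))
f=c['frame'];print(f[235:262,320].mean(1).round(), f[300:320:1,320].mean(1).round(),f[390:410,320].mean(1).round())
g=f[262].mean(1).round();print(g[262:300],g[340:380])
plan([504,109.7,150],90)
```

```text
[543.73296069 106.73703576 222.16897691]
-2 13.5 flange top row 255.3 cols 267.3 373.1 top rows 323.2 413.2 cols 267.0 372.7
-2 15.5 flange top row 253.7 cols 268.0 372.5 top rows 320.0 409.0 cols 267.8 371.9
0 13.5 flange top row 250.7 cols 267.2 373.3 top rows 317.4 408.4 cols 266.7 373.0
0 15.5 flange top row 249.2 cols 267.8 372.7 top rows 314.3 404.2 cols 267.5 372.2
2 13.5 flange top row 246.2 cols 267.0 373.5 top rows 311.5 403.5 cols 266.4 373.2
2 15.5 flange top row 244.7 cols 267.6 372.9 top rows 308.5 399.4 cols 267.2 372.4
[206. 205. 207. 206. 206. 204. 207. 204. 207. 206. 209. 196.  73.  42.
  61.  74.  69.  64.  63.  64.  60.  64.  59.  59.  62.  61.  56.] [45. 70. 46. 23. 23. 28. 34. 28. 26. 22. 29. 34. 32. 54. 78. 75. 72. 62.
 62. 60.] [ 54.  58.  58.  54.  55.  56.  55.  54.  49.  67. 100. 111. 113. 116.
 117. 123. 120. 117. 116. 117.]
[207. 208. 208. 207. 207. 206. 207. 207. 206. 206. 207. 208. 204. 206.
 207. 204. 207. 205. 209. 206. 206. 191. 107.  41.  60.  76.  70.  69.
  66.  62.  63.  62.  63.  65.  61.  60.  63.  59.] [ 58.  57.  57.  59.  55.  58.  52.  54.  58.  58.  57.  59.  61.  59.
  56.  57.  51.  49.  34.  50. 131. 209. 208. 209. 208. 207. 210. 210.
 207. 207. 209. 207. 206. 208. 208. 207. 208. 206. 205. 210.]
tool y at 89.9 shift [0.0497 0.0033 0.0902] turn [[-0.000e+00  0.000e+00 -3.000e-04]
 [ 1.000e-04  1.000e-04  9.997e-01]]
```

apply_moves:
  targets:
    - [1, 0.048, 0.003, 0.05, 0, 0, 0]
    - [1, 0.048, 0.003, 0.09, 0, 0, 0]
    - [1, 0.048, 0.003, 0.12, 0, 0, 0]
    - [1, 0.048, 0.003, 0.12, 0, 0, 0]
    - [1, 0.048, 0.003, 0.12, 0, 0, 0]
    - [1, 0.048, 0.003, 0.12, 0, 0, 0]

```text
t: 11.35
ee_pos: [506.7, 110.8, 127.7]
orientation: [-0.001, 3.139, 0.002]
contact_force: [-0.4, -0.5, -1.5]
gripper_width: 32.9
gripper_force: 59.9
```

Run:
```python
from h import *
for n in('scene','side'):
    c=r.camera(n);u,v=proj(c,[504,109.5,110])[0].astype(int);globals()[n]=cv2.resize(c['frame'][v-50:v+50,u-40:u+40,::-1],(400,500),interpolation=cv2.INTER_CUBIC)
    p=proj(c,[[504,109.5,72],[504,109.5,102]])-[u-40,v-50];print(n,(p*5).round())
cv2.imwrite('pics/hv.png',np.hstack([scene,side]))
o=r.get_obs();print(o['ee_pos']);plan([505.2,109.3,100],90)
```

```text
scene [[185. 331.]
 [199. 268.]]
side [[199. 337.]
 [203. 272.]]
[506.5051029  110.86818885 127.58535132]
tool y at 90.0 shift [ 0.0017 -0.002   0.0345] turn [[ 3.000e-04  9.000e-04  2.000e-04]
 [-1.500e-03  5.000e-04 -9.998e-01]]
```

View pics/hv.png

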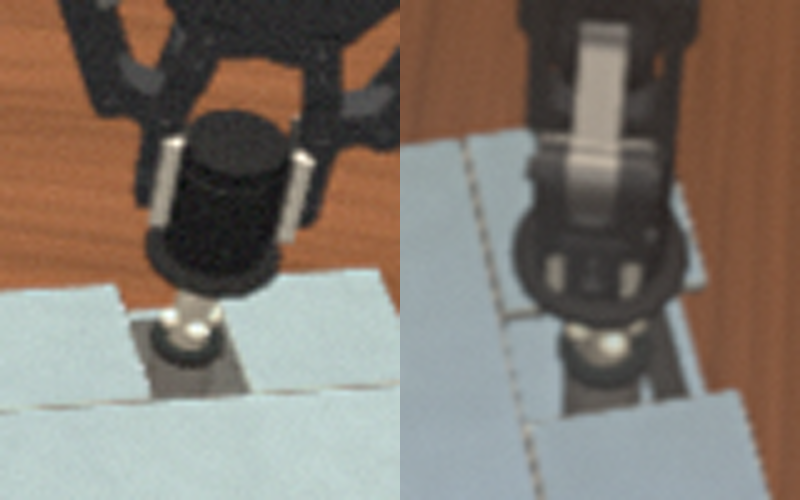

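The cap sits over the stud in both views. I go down with a small correction.

apply_moves:
  targets:
    - [1, 0.0015, -0.0015, 0, 0, 0, 0]
    - [1, 0.0015, -0.0015, 0.008, 0, 0, 0]
    - [1, 0.0015, -0.0015, 0.015, 0, 0, 0]
    - [1, 0.0015, -0.0015, 0.022, 0, 0, 0]
    - [1, 0.0015, -0.0015, 0.028, 0, 0, 0]
    - [1, 0.0015, -0.0015, 0.028, 0, 0, 0]

```text
t: 12.05
ee_pos: [503.4, 109.4, 102.7]
orientation: [0.002, -3.14, 0.001]
contact_force: [-0.4, 0.3, -0.6]
gripper_width: 33.1
gripper_force: 59.9
```

apply_moves:
  targets:
    - [1, 0, 0, 0.004, 0, 0, 0]
    - [1, 0, 0, 0.007, 0, 0, 0]
    - [1, 0, 0, 0.01, 0, 0, 0]
    - [1, 0, 0, 0.013, 0, 0, 0]
    - [1, 0, 0, 0.016, 0, 0, 0]
    - [1, 0, 0, 0.018, 0, 0, 0]
    - [1, 0, 0, 0.018, 0, 0, 0]

```text
t: 12.75
ee_pos: [503.7, 109.4, 88.6]
orientation: [0.002, -3.141, 0.0]
contact_force: [1.5, -1.1, -5.2]
gripper_width: 32.9
gripper_force: 59.9
```

apply_moves:
  targets:
    - [1, 0, 0, 0.002, 0, 0, 0]
    - [1, 0, 0, 0.004, 0, 0, 0]
    - [1, 0, 0, 0.005, 0, 0, 0]
    - [1, 0, 0, 0.005, 0, 0, 0]

```text
t: 13.15
ee_pos: [503.9, 109.6, 85.6]
orientation: [0.002, -3.141, -0.0]
contact_force: [-2.4, -0.5, 5.0]
gripper_width: 33.1
gripper_force: 60.5
```

apply_moves:
  targets:
    - [1, 0, 0, 0.001, 0, 0, 0]
    - [1, 0, 0, 0.002, 0, 0, 0]
    - [1, 0, 0, 0.003, 0, 0, 0]
    - [1, 0, 0, 0.003, 0, 0, 0]
    - [1, 0, 0, 0.003, 0, 0, 0]

```text
t: 13.65
ee_pos: [504.0, 109.6, 83.8]
orientation: [0.002, -3.141, -0.0]
contact_force: [-3.7, -0.0, 11.3]
gripper_width: 33.0
gripper_force: 61.0
```

apply_moves:
  targets:
    - [1, 0, 0, 0.001, 0, 0, 0]
    - [1, 0, 0, 0.001, 0, 0, 0]
    - [1, 0, 0, 0.001, 0, 0, 0]
    - [1, 0, 0, 0.001, 0, 0, 0]

```text
t: 14.05
ee_pos: [504.0, 109.6, 83.4]
orientation: [0.002, -3.142, -0.001]
contact_force: [-4.7, -0.3, 12.6]
gripper_width: 33.4
gripper_force: 61.5
```

Run:
```python
from h import *
for n in('scene','side'):
    c=r.camera(n);u,v=proj(c,[540,120,80])[0].astype(int);globals()[n]=cv2.resize(c['frame'][v-90:v+90,u-70:u+70,::-1],(400,514),interpolation=cv2.INTER_CUBIC)
cv2.imwrite('pics/fin.png',np.hstack([scene,side]))
o=r.get_obs();print(o['ee_pos'],o['contact_force'],o['gripper_force'])
```

```text
[504.0084275  109.57975723  83.40765477] [-5.10116922 -0.9254319  12.76471272] 61.50923727080226
```

View pics/fin.png

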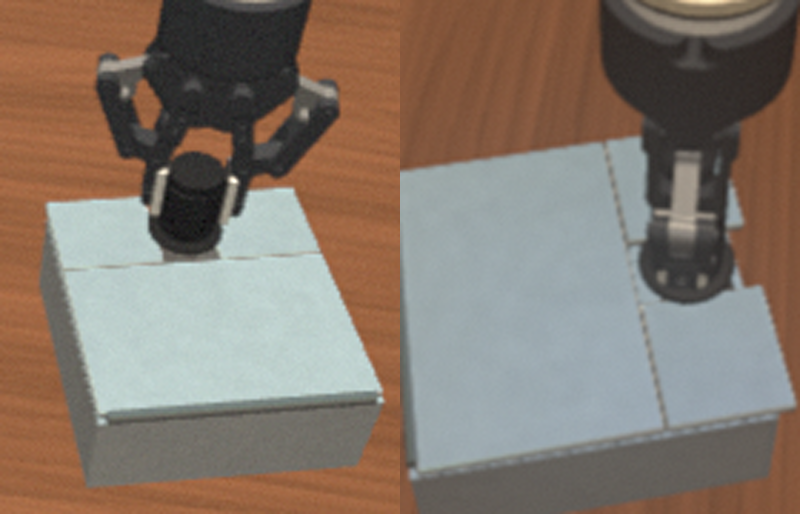

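The cover is shut and the cap is seated on the stud, held with about 12.7 N of downward force. I hand in the job.

```bash
python3 -c "
from station import r
print(r.finish_job())"
```

```text
the job is handed in; nothing more can be done
None
```

The cover is shut and held by its catch, and the black cap is clicked onto the stud and still gripped and pressed down at about 13 N; the job is handed in at about 14 s, and no verdict came back.

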